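Set the end float of a worm gearbox

ROBOT

A 6-joint arm with a two-finger parallel gripper is mounted at the origin on the work surface. World frame = base frame: x ahead of the robot, y to its left, z up, the work surface at z = 0. Lengths are in m, angles in degrees, forces in N, time in s.
With the tool pointing down it reaches from about 0.3 to 0.825 m from the base axis. Payload 5.4 kg.
Tool frame: the origin (TCP) lies midway between the tips of the shut fingers; the grasp point (between the pads) lies 19 mm behind it; z points along the fingers, y is the direction in which the jaws open and shut (so a half turn about z gives the same grasp; the last joint's range is limited). The gripper opens to 92 mm and grips with 3 to 60 N. Pads are 20 mm wide; open, the fingers measure 128 mm over their backs; the gripper's body (75 mm by 189 mm) begins 69 mm behind the grasp point.
Start: joints at [52.305, 9.076, 91.501, -0, 79.423, -12.038], TCP at [0.249, 0.518, 0.184] pointing down, gripper open.
Joint ranges: [-166.64, 166.64], [-54.1, 131.32], [10.49, 154.53], [-73.88, 253.88], [9.74, 151.15], [-171.62, 171.62]. Speed limits (degrees/s): [147.25, 147.25, 180, 180, 180, 180].

INTERFACE

Orientations are given as a 3x3 rotation matrix whose columns are the frame's x, y, z axes.
In Python, from station import ctrl gives the robot as it stands. Calls block until the motion is done:
- ctrl.move_pose(position, orientation): joint-space move of the TCP to a pose.
- ctrl.movel(position, orientation=None, v=0.15): straight line of the TCP; orientation=None keeps the orientation; v is the mean speed in m/s.
- ctrl.goto_joints(angles): joint-space move.
- ctrl.gripper_to(opening): opening from 0.0 (shut) to 1.0 (fully open); the grip force is fixed at half the most; returns when the fingers have stopped.
- ctrl.sleep(seconds).
- ctrl.solve_ik(position, orientation): joint angles nearest the present ones, or None.
- ctrl.get_obs(): the state.
- ctrl.get_image(name): name is "scene" or "top" or "wrist"; returns a dict with "img" (384x512x3 uint8, red, green, blue), "K" (3x3 intrinsics, pixels), "R" (3x3) and "t" (3): a world point X has camera coordinates R X + t. Camera axes: x right, y down, z forward; pixel columns grow to the right and rows downward; lengths in m; the calibration is good to about 2 mm. A picture is of the moment at which its call begins. There is no depth.
A pose or a line that the arm cannot do raises ctrl.PlanningError and nothing moves.
- ctrl.close_job(): hands the job in, once; it reports no verdict.
The state is a dict: "t": time; "joint_pos": joint angles; "qvel": joint speeds; "joint_efforts": joint torques, N m; "tcp_pos": TCP position; "ee_rot": TCP orientation; "ft_force": force on the tool from outside, world axes, zero at the start; "moment": the same for the moment, N m; "grip_width": opening from 0.0 (shut) to 1.0 (fully open).
Only numpy, scipy, OpenCV 4.12 (cv2) and the standard library are available. Lean on these libraries where they do the work, as an engineer would, in place of code of your own. Each camera call takes 0.05 s, during which the arm holds its last target.

TASK

Set the bearing end float of the small blue gearbox on the steel fixture: push the gearbox home so that it sits flat against the back rail and the side stop, then screw its knurled end cap down clockwise until it bottoms out, and back it off a quarter turn. Finish while still gripping the cap at that setting, with the gearbox still against its stops, so that a colleague can tighten the lock screw: do not let go. Leave the gear, the carton and the wrench where they lie.

Things in the scene. Friction and masses are not known exactly. Their poses are not given: they have to be found in the camera images.
- fixture: Locating fixture screwed to the bench: bright steel plate 250 x 250 x 12 mm (top 12 mm above the bench) with a dark back rail and side stop on it, 20 mm high. Origin: centre of the plate's underside, z up, x away from the robot. With the gearbox home against both, the gearbox origin is at x = +40, y = -30, z = +12 mm in this frame, axes parallel. Place and yaw vary.
- back_rail (a point): Point in the face of the back rail, 22 mm above the bench (fixture frame: x = +78, y = -30 mm), where the middle of the gearbox bears when home. The face looks to the fixture's -x; the rail is a straight dark bar 150 mm long, from 49 mm on the -y side of this point to 101 mm on the +y side, 20 mm wide, 20 mm high. Axes as the fixture's.
- side_stop (a point): Centre of the side stop's face, which looks to the fixture's +y, 22 mm above the bench (fixture frame: x = +40, y = -82 mm). The face is 24 mm long along x and 20 mm high. Axes as the fixture's.
- gearbox: Loose blue worm gearbox, 0.8 to 0.97 kg with cap, on the fixture plate, 20 to 55 mm short of the stops, up to 0.2 rad askew. Origin: underside, on the cap's axis, z up. Lower casing 42 mm high, flat faces at x = -46, +38 and y = -52, +52 mm (+x meets the back rail, -y the side stop); upper casing 5 mm smaller all round, to z = 56. Slides at about 4 to 7 N; the stops keep it from turning.
- boss_face (a point): Centre of the face of the round aluminium boss (62 mm diameter) on top of the gearbox, 62 mm above the gearbox underside: the cap seats on it when bottomed out. Does not turn with the cap. Axes as the gearbox's; a small yellow paint mark on the boss lies to its +x.
- shaft_end (a point): Centre of the outer end of the gearbox's steel input shaft, 14 mm diameter, which sticks out 30 mm from the -y face, 30 mm above the underside (gearbox frame: x = -26, y = -82 mm). It passes the side stop with room to spare. Axes as the gearbox's.
- end_cap: Dark steel knurled bearing cap on top of the gearbox, round, 44 mm diameter, 20 mm high, upright axis, already started on its thread. Origin: centre of its underside (62 mm above the gearbox underside when bottomed); z up, x towards the yellow paint mark on its top. The axes turn with the cap.
- cap_turn (a joint): Angle of the cap on its right-hand thread, rad: 0 when bottomed out (a hard stop), growing as it is unscrewed (counter-clockwise from above). Starts at 1.9 to 4.2; unscrews to 6.5 at most. The cap rises 3 mm per turn. Thread drag 0.07 N m; it stays where it is left.
- cap_mark (a point): Outer end of the yellow paint mark on the cap's top face, 20 mm from the cap's axis, 20 mm above the cap's underside. Turns with the cap.
- spur_gear: Bystander: steel spur gear lying flat on the bench to the left (+y) of the fixture, 84 mm diameter, 28 mm high with its hub. Origin: centre of its underside.
- carton: Bystander: small closed cardboard carton, 75 x 95 x 60 mm high, on the bench to the right (-y) of the fixture. Origin: centre of its underside.
- wrench: Bystander: steel wrench 150 mm long lying on the bench behind (+x of) the fixture. Origin: near its middle, on the underside.
Mind the look-alikes: they are no part of the job. What is meant by the gearbox is not pink or red, and is the smaller of those in its own colour.

How it is judged:
By the outcome, as a careful person would: the job done as asked, in the order asked, and still so for the second after the job is handed in, while the arm keeps its last pose, push and grip.
It also fails if it takes over 72 s, if anything falls off the work surface, if the arm or the gripper's body presses on something with over 40 N, if the wrist force passes 120 N, or if a joint passes its speed limit or range.

## Working session

There is one attempt and no reset: what is moved stays moved. The work goes in short steps, each a Python script; the robot and the scene stay as the last script left them, time stands still between calls to the robot, and variables do not carry over. Pictures are saved under pics/ and viewed, and the job is handed in when it is done.

```bash
ls; mkdir -p pics; python3 - <<'E'
from station import ctrl
import cv2,numpy as np
o=ctrl.get_obs(); print(o['t'],o['tcp_pos'],o['grip_width'],o['ft_force'])
for n in ['scene','top','wrist']:
    d=ctrl.get_image(n); cv2.imwrite(f'pics/{n}0.png',d['img'][:,:,::-1]); np.savez(f'pics/{n}0.npz',**d)
    print(n,d['K'].tolist(),d['R'].round(4).tolist(),d['t'].round(4).tolist())
E
```

```text
pics
0.0 [0.24854195 0.51774066 0.18333104] 0.9992806740404626 [ 0.61071762  0.44684267 -0.34357396]
scene [[433.45369263038384, 0.0, 253.97974139923315], [0.0, 433.45369263038384, 190.93582101331347], [0.0, 0.0, 1.0]] [[-0.792, 0.6103, -0.018], [0.4391, 0.5487, -0.7114], [-0.4243, -0.5713, -0.7025]] [0.4634, -0.1647, 1.3228]
top [[473.6875639986658, 0.0, 248.00774607868877], [0.0, 473.6875639986658, 192.49171600899953], [0.0, 0.0, 1.0]] [[-0.0152, -0.9998, 0.0142], [-0.9821, 0.0122, -0.1881], [0.1879, -0.0168, -0.982]] [-0.0643, 0.5419, 1.3122]
wrist [[300.4123041223328, 0.0, 254.70288467501155], [0.0, 300.4123041223328, 190.75189618861947], [0.0, 0.0, 1.0]] [[0.4325, 0.9016, -0.0013], [0.8653, -0.4147, 0.2815], [0.2533, -0.1229, -0.9595]] [-0.5748, -0.0327, 0.391]
```

View pics/scene0.png

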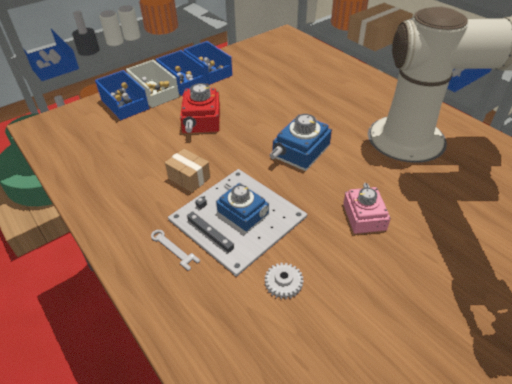

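View pics/top0.png

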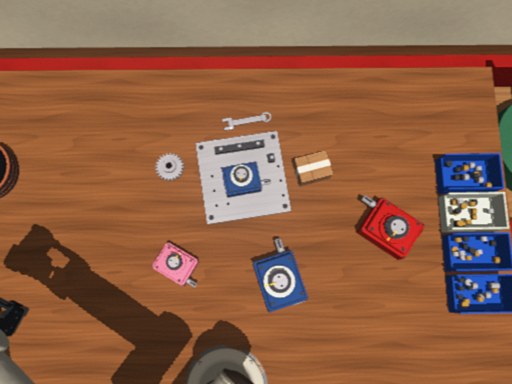

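View pics/wrist0.png

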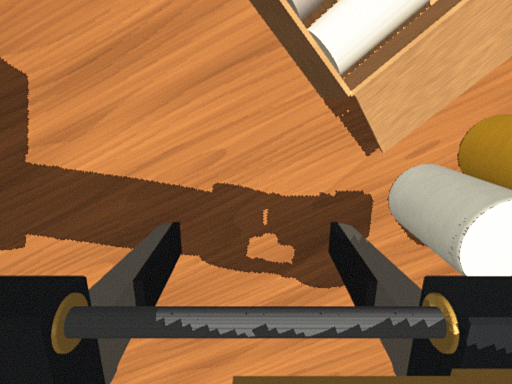

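Gearbox candidates in the top view are the blue one on the plate (241,178), a larger blue one (279,281), a red one (392,227) and a pink one (176,262). The blue one on the plate is the smaller of the two blues and lies on the steel fixture, so it is the one meant. I'll confirm it in an enlarged crop.

```bash
python3 - <<'E'
import cv2,numpy as np
a=cv2.imread('pics/top0.png')[125:230,185:300]; b=cv2.imread('pics/scene0.png')[165:275,160:315]
a=cv2.resize(a,None,fx=5,fy=5,interpolation=cv2.INTER_CUBIC);cv2.imwrite('pics/topcrop.png',a)
b=cv2.resize(b,None,fx=5,fy=5,interpolation=cv2.INTER_CUBIC);cv2.imwrite('pics/scenecrop.png',b)
E
```

```text
(no output)
```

View pics/topcrop.png

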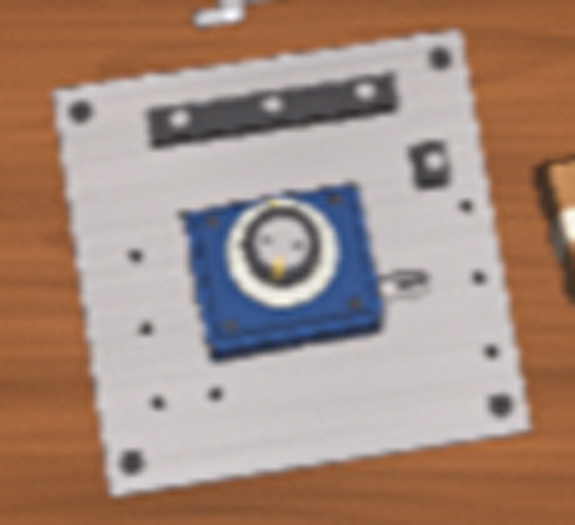

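View pics/scenecrop.png

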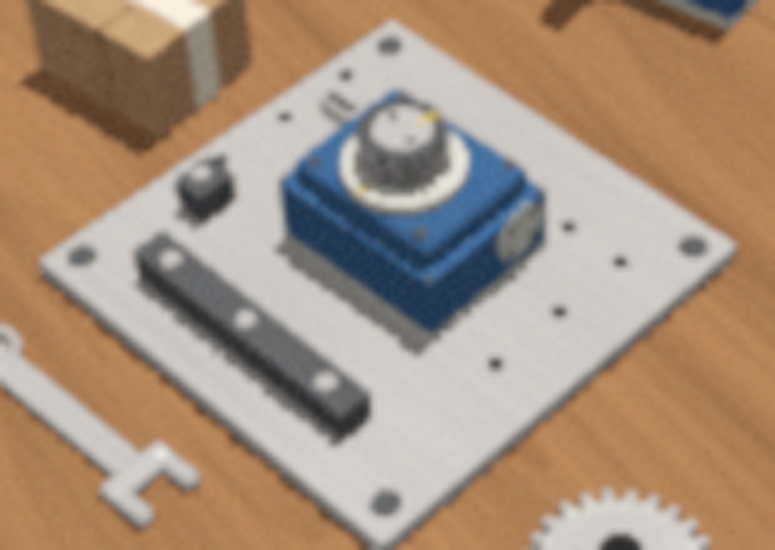

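The crop confirms it: the blue gearbox stands on the steel plate with its shaft to the right, the boss paint mark on the rail side and the cap mark on the robot side. Next I'll measure the plate and casing, using the corners in both views.

```bash
cat > h.py <<'E'
import numpy as np,cv2
def ray(d,uv):
    K,R,t=d['K'],d['R'],d['t']; c=-R.T@t; v=R.T@np.linalg.inv(K)@np.array([uv[0],uv[1],1.]); return c,v/np.linalg.norm(v)
def onz(d,uv,z):
    c,v=ray(d,uv); return c+v*(z-c[2])/v[2]
def tri(l):
    A=np.zeros((3,3));b=np.zeros(3)
    for d,uv in l:
        c,v=ray(d,uv);P=np.eye(3)-np.outer(v,v);A+=P;b+=P@c
    x=np.linalg.solve(A,b); return x,[np.linalg.norm((np.eye(3)-np.outer(v,v))@(x-c)) for c,v in [ray(d,uv) for d,uv in l]]
def proj(d,X):
    p=d['R']@np.asarray(X)+d['t']; q=d['K']@p; return q[:2]/q[2]
E
python3 - <<'E'
from h import *
T=dict(np.load('pics/top0.npz'));S=dict(np.load('pics/scene0.npz'))
def platequad(d,box):
    im=d['img'];hsv=cv2.cvtColor(im,cv2.COLOR_RGB2HSV)
    m=((hsv[...,1]<50)&(hsv[...,2]>110)).astype(np.uint8)
    x0,y0,x1,y1=box;k=np.zeros_like(m);k[y0:y1,x0:x1]=m[y0:y1,x0:x1]
    cs,_=cv2.findContours(k,cv2.RETR_EXTERNAL,cv2.CHAIN_APPROX_NONE);c=max(cs,key=cv2.contourArea)
    h=cv2.convexHull(c); q=cv2.approxPolyDP(h,8,True)[:,0].astype(float)
    # refine: fit lines
    P=c[:,0].astype(float);L=[]
    n=len(q)
    for i in range(n):
        a,b=q[i],q[(i+1)%n];u=(b-a)/np.linalg.norm(b-a);s=(P-a)@u;dd=abs((P-a)@np.array([-u[1],u[0]]))
        w=P[(dd<2)&(s>8)&(s<np.linalg.norm(b-a)-8)]
        L.append(cv2.fitLine(w.astype(np.float32),cv2.DIST_HUBER,0,.01,.01).ravel())
    out=[]
    for i in range(n):
        l1,l2=L[i-1],L[i];A=np.array([[l1[0],-l2[0]],[l1[1],-l2[1]]]);s=np.linalg.solve(A,l2[2:]-l1[2:]);out.append(l1[2:]+s[0]*l1[:2])
    return np.array(out)
qt=platequad(T,(185,125,300,230));qs=platequad(S,(160,165,310,275))
print(qt.round(1).tolist());print(qs.round(1).tolist())
Wt=np.array([onz(T,p,.012) for p in qt]);print('top@12mm',Wt.round(4).tolist(),Wt.mean(0).round(4))
Ws=np.array([onz(S,p,.006) for p in qs]);print('scene@6mm',Ws.round(4).tolist(),Ws.mean(0).round(4))
for W in(Wt,Ws):
    n=len(W);print([ (round(float(np.linalg.norm(W[(i+1)%n]-W[i])),4), round(float(np.degrees(np.arctan2(*(W[(i+1)%n]-W[i])[1::-1]))),2)) for i in range(n)])
# triangulate matching
for p,w in zip(qt,Wt):
    j=np.argmin([np.linalg.norm(v-w) for v in Ws]);print('tri',*tri([(T,p),(S,qs[j])]))
# blue casing
for d,nm in((T,'T'),(S,'S')):
    hsv=cv2.cvtColor(d['img'],cv2.COLOR_RGB2HSV);m=((hsv[...,0]>100)&(hsv[...,0]<125)&(hsv[...,1]>120)).astype(np.uint8)
    b=(185,125,300,230) if nm=='T' else (200,170,280,235);k=np.zeros_like(m);k[b[1]:b[3],b[0]:b[2]]=m[b[1]:b[3],b[0]:b[2]]
    cs,_=cv2.findContours(k,cv2.RETR_EXTERNAL,cv2.CHAIN_APPROX_NONE);c=max(cs,key=cv2.contourArea);q=cv2.approxPolyDP(cv2.convexHull(c),3,True)[:,0];print(nm,q.tolist())
    # boss/cap mark yellow
    y=((hsv[...,0]>18)&(hsv[...,0]<35)&(hsv[...,1]>120)&(hsv[...,2]>120));yy,xx=np.nonzero(y[b[1]:b[3],b[0]:b[2]]);print(list(zip((xx+b[0]).tolist(),(yy+b[1]).tolist()))[:20])
E
```

```text
[[276.29998779296875, 131.1999969482422], [290.20001220703125, 210.3000030517578], [207.0, 223.39999389648438], [195.60000610351562, 143.0]]
[[237.5, 168.8000030517578], [307.8999938964844, 214.3000030517578], [235.8000030517578, 275.29998779296875], [166.89999389648438, 217.3000030517578]]
top@12mm [[0.7376, -0.1615, 0.012], [0.4936, -0.1962, 0.012], [0.4581, 0.0489, 0.012], [0.7027, 0.0837, 0.012]] [ 0.598  -0.0563  0.012 ]
scene@6mm [[0.4907, -0.1983, 0.006], [0.4535, 0.0529, 0.006], [0.7043, 0.0883, 0.006], [0.7389, -0.1615, 0.006]] [ 0.5968 -0.0547  0.006 ]
[(0.2464, -171.9), (0.2476, 98.26), (0.2471, 8.09), (0.2476, -81.92)]
[(0.254, 98.44), (0.2533, 8.03), (0.2521, -82.11), (0.2509, -171.56)]
tri [ 0.73917881 -0.16171909  0.00609497] [np.float64(0.00037504810472701586), np.float64(0.0003750481047269787)]
tri [ 0.49338799 -0.19584607  0.00941011] [np.float64(0.0008651783174135247), np.float64(0.0008651783174134015)]
tri [0.45656265 0.05152779 0.00764742] [np.float64(0.0031181382557732193), np.float64(0.0031181382557732623)]
tri [0.70427092 0.08550806 0.00326586] [np.float64(0.0014957206589108092), np.float64(0.0014957206589108064)]
T [[255, 163], [259, 190], [228, 195], [223, 168]]
[(240, 178), (240, 179)]
S [[267, 204], [259, 219], [244, 229], [220, 212], [217, 202], [230, 190], [254, 193]]
[]
```

```bash
cat >> h.py <<'E'
def Rt(deg):
    a=np.radians(deg);x=np.array([np.cos(a),np.sin(a),0]);z=np.array([0,0,-1.]);return np.column_stack([x,np.cross(z,x),z])
E
python3 - <<'E'
from station import ctrl
from h import *
o=ctrl.get_obs();print(o['ee_rot'].round(3).tolist() if hasattr(o['ee_rot'],'round') else o['ee_rot'])
for a in(8,98,188,-82,-172,-127,-90,-45):
  print(a,[None if q is None else np.round(q,1).tolist() for q in (ctrl.solve_ik([.5,-.07,.3],Rt(a)),ctrl.solve_ik([.64,-.09,.08],Rt(a)))])
E
```

```text
[[-0.901, 0.433, -0.001], [0.433, 0.901, -0.001], [0.0, -0.001, -1.0]]
8 [[-21.7, -4.5, 92.5, -0.0, 91.9, 60.3], [-18.7, 24.6, 84.6, -0.0, 70.7, 63.3]]
98 [[-21.7, -4.5, 92.5, -0.0, 91.9, -29.7], [-18.7, 24.6, 84.6, -0.0, 70.7, -26.7]]
188 [[-21.7, -4.5, 92.5, -0.0, 91.9, -119.7], [-18.7, 24.6, 84.6, -0.0, 70.7, -116.7]]
-82 [[-21.7, -4.5, 92.5, -0.0, 91.9, 150.3], [-18.7, 24.6, 84.6, -0.0, 70.7, 153.3]]
-172 [[-21.7, -4.5, 92.5, -0.0, 91.9, -119.7], [-18.7, 24.6, 84.6, -0.0, 70.7, -116.7]]
-127 [[-21.7, -4.5, 92.5, -0.0, 91.9, -164.7], [-18.7, 24.6, 84.6, -0.0, 70.7, -161.7]]
-90 [[-21.7, -4.5, 92.5, -0.0, 91.9, 158.3], [-18.7, 24.6, 84.6, -0.0, 70.7, 161.3]]
-45 [[-21.7, -4.5, 92.5, -0.0, 91.9, 113.3], [-18.7, 24.6, 84.6, -0.0, 70.7, 116.3]]
```

```bash
python3 - <<'E'
from station import ctrl
from h import *
ctrl.move_pose([.50,-.09,.30],Rt(188)); 
d=ctrl.get_image('wrist');np.savez('pics/w1.npz',**d);cv2.imwrite('pics/w1.png',d['img'][:,:,::-1])
ctrl.movel([.46,-.04,.27],v=.2)
d=ctrl.get_image('wrist');np.savez('pics/w2.npz',**d);cv2.imwrite('pics/w2.png',d['img'][:,:,::-1])
o=ctrl.get_obs();print(o['t'],o['tcp_pos'],o['ft_force'])
E
```

```text
3.125 [ 0.46083145 -0.04057541  0.27079174] [-0.58953984  0.44003233  0.52854112]
```

View pics/w1.png

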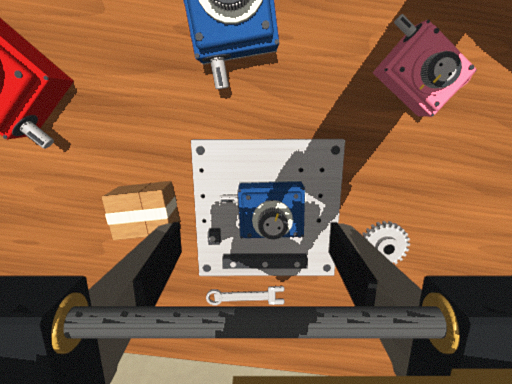

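View pics/w2.png

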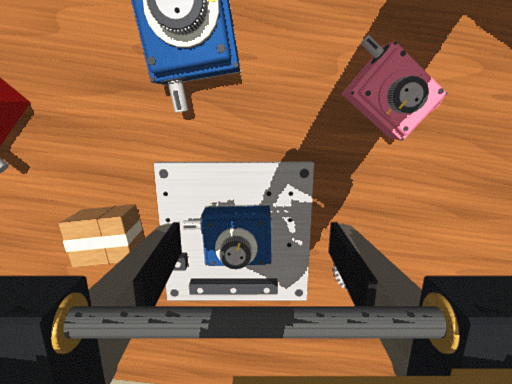

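The plate, rail and gearbox are clear in both wrist pictures, with the top of the picture facing the robot. In w1 the plate spans (192,140) to (345,276), the cap is at (272,222) and the rail at (265,261).

```bash
python3 - <<'E'
from h import *
W1=dict(np.load('pics/w1.npz'));W2=dict(np.load('pics/w2.npz'))
a=W1['img'][135:285,185:355];b=W2['img'][155:305,150:320]
for n,c in(('w1c',a),('w2c',b)):
    cv2.imwrite(f'pics/{n}.png',cv2.resize(cv2.convertScaleAbs(c,alpha=1.3)[:,:,::-1],None,fx=4,fy=4,interpolation=cv2.INTER_CUBIC))
E
```

```text
(no output)
```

View pics/w1c.png

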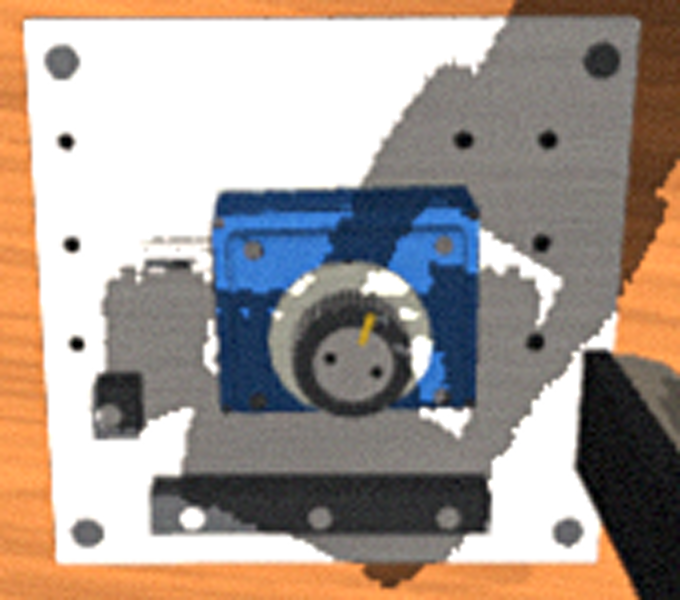

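View pics/w2c.png

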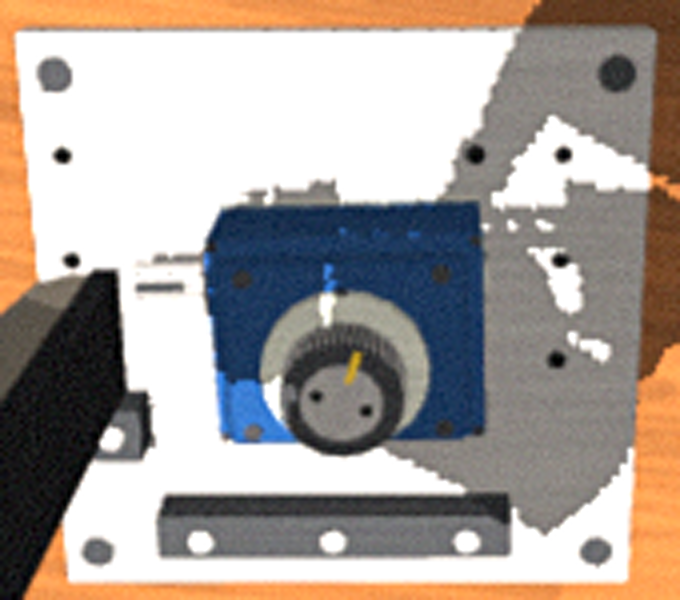

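```bash
python3 - <<'E'
from h import *
W1=dict(np.load('pics/w1.npz'));W2=dict(np.load('pics/w2.npz'))
f1=lambda p:((p[0]+.5)/4-.5+185,(p[1]+.5)/4-.5+135)
f2=lambda p:((p[0]+.5)/4-.5+150,(p[1]+.5)/4-.5+155)
def T(n,p,q):
    x,r=tri([(W1,f1(p)),(W2,f2(q))]);print(n,(x*1000).round(1),'res mm',round(r[0]*1000,2));return x
B=np.array([T('bolt',p,q) for p,q in [((61,62),(54,75)),((602,60),(617,74)),((88,532),(98,551)),((567,532),(596,550))]]);print(B.mean(0)*1000)
ang=lambda v:np.degrees(np.arctan2(v[1],v[0]))
print('yaw',ang(B[0]-B[1])+90,ang(B[2]-B[3])+90,ang(B[2]-B[0]),ang(B[3]-B[1]))
Bz=np.array([[onz(d,f(p),.0125) for p in P] for d,f,P in((W1,f1,[(61,62),(602,60),(88,532),(567,532)]),(W2,f2,[(54,75),(617,74),(98,551),(596,550)]))]);print('plane',(Bz.mean(1)*1000).round(1))
C=np.array([T('casescrew',p,q) for p,q in [((254,250),(242,280)),((443,245),(442,274)),((258,402),(253,433)),((442,398),(444,429))]]);print(C.mean(0)*1000)
print('yaw',ang(C[0]-C[1])+90,ang(C[2]-C[3])+90,ang(C[2]-C[0]),ang(C[3]-C[1]))
c=T('cap',(352,364),(341,403.5));m=T('mark',(370,316),(356,354));print('capmark world ang',ang(m-c))
T('railend',(152,505),(160,515));T('railend',(490,505),(509,519))
T('stop top',(103,405),(110,430)) 
E
```

```text
bolt [ 508.2 -178.2   12.3] res mm 0.0
bolt [476.5  39.4  13.6] res mm 0.14
bolt [ 720.  -146.5   14.5] res mm 0.09
bolt [693.6  72.1   7. ] res mm 0.05
[599.57363058 -53.2829714   11.84730046]
yaw 8.3117952379082 6.906900532452411 8.507422538201395 8.58653778780946
plane [[599.1 -53.7  12.5]
 [599.1 -53.7  12.5]]
casescrew [558.1 -90.9  71.1] res mm 0.02
casescrew [548.2 -19.9  64.6] res mm 0.18
casescrew [620.7 -80.9  68. ] res mm 0.04
casescrew [608.4 -10.1  69. ] res mm 0.12
[583.84951415 -50.45746516  68.17284287]
yaw 7.905865408219427 9.813449443809589 9.052014083504847 9.184515644940964
cap [589.2 -50.   94.1] res mm 0.27
mark [568.9 -47.   96. ] res mm 0.04
capmark world ang 171.57928230623784
railend [ 704.  -120.7    8.5] res mm 2.07
railend [679.   30.7  15.7] res mm 1.51
stop top [ 652.4 -144.1   24.5] res mm 1.23
```

Triangulated heights agree with the text: plate 12 mm, casing 68 mm, cap top about 95 mm. The fixture is at (0.599, -0.054) with yaw about 8.2°. The gearbox has about 50 mm to go in x and 35 mm in y, and the cap is about 163° out. I'll start with the push in +x.

```bash
cat >> h.py <<'E'
FC=np.array([.599,-.0537]);FY=8.2
_a=np.radians(FY);F2=np.array([[np.cos(_a),-np.sin(_a)],[np.sin(_a),np.cos(_a)]])
def fw(x,y,z): p=FC+F2@np.array([x,y])/1000; return [p[0],p[1],z]
def ff(o): p=F2.T@(np.array(o['tcp_pos'][:2])-FC)*1000; return p
def fforce(o): f=np.array(o['ft_force']); g=F2.T@f[:2]; return np.array([g[0],g[1],f[2]])
def guard(ctrl,a,b,z,lim,step=1.0,v=.05,base=None):
    a=np.array(a,float);b=np.array(b,float);L=np.linalg.norm(b-a);u=(b-a)/L
    if base is None: base=fforce(ctrl.get_obs())
    s=0;log=[]
    while s<L:
        s=min(s+step,L);p=a+u*s;ctrl.movel(fw(*p,z),v=v);o=ctrl.get_obs();f=fforce(o)-base;log.append((round(s,1),round(float(-f@np.r_[u,0]),1)))
        if -f@np.r_[u,0]>lim: break
    return log,s
E
python3 - <<'E'
from station import ctrl
from h import *
ctrl.gripper_to(0.0)
R=Rt(180+FY)
ctrl.move_pose(fw(-95,5,.14),R); ctrl.movel(fw(-95,5,.03),v=.15)
ctrl.sleep(.1);base=fforce(ctrl.get_obs());print(base)
ctrl.movel(fw(-70,5,.03),v=.12)
ctrl.movel(fw(-22,5,.03),v=.06)
o=ctrl.get_obs();print(o['t'],fforce(o)-base,ff(o))
log,s=guard(ctrl,(-22,5),(-8,5),.03,14,base=base);print(log)
o=ctrl.get_obs();print(o['t'],fforce(o)-base,ff(o),o['moment'])
E
```

```text
[ 0.10040733 -0.08605253  0.48464785]
7.3833 [-7.61849884  0.36516566  5.65560176] [-24.13902451   5.2381836 ]
[(1.0, 10.5), (2.0, 10.6), (3.0, 10.9), (4.0, 10.2), (5.0, 11.1), (6.0, 10.4), (7.0, 10.4), (8.0, 9.9), (9.0, 10.2), (10.0, 10.8), (11.0, 10.2), (12.0, 10.3), (13.0, 11.2), (14.0, 14.6)]
10.8833 [-14.56220338   0.17155609  11.9801701 ] [-12.16774037   5.31978703] [-0.32018476  2.6968974   0.01905476]
```

```bash
python3 - <<'E'
from station import ctrl
from h import *
o=ctrl.get_obs();print(o['t'],fforce(o),ff(o),o['tcp_pos'])
for n,b in(('scene',(165,165,315,280)),('top',(185,125,300,230))):
    d=ctrl.get_image(n);np.savez(f'pics/{n}1.npz',**d);c=d['img'][b[1]:b[3],b[0]:b[2]]
    cv2.imwrite(f'pics/{n}1.png',cv2.resize(c[:,:,::-1],None,fx=5,fy=5,interpolation=cv2.INTER_CUBIC))
E
```

```text
10.8833 [-14.46179604   0.08550356  12.46481795] [-12.16774037   5.31978703] [ 0.5861979  -0.05017007  0.02972748]
```

View pics/scene1.png

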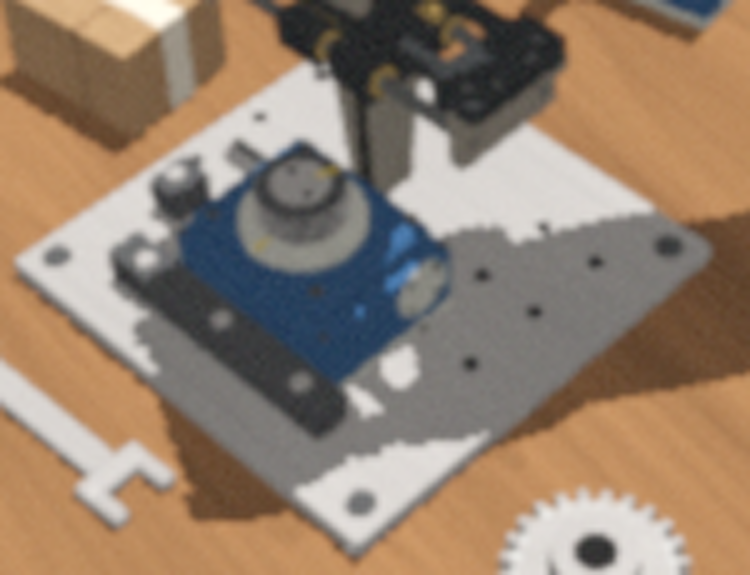

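View pics/top1.png

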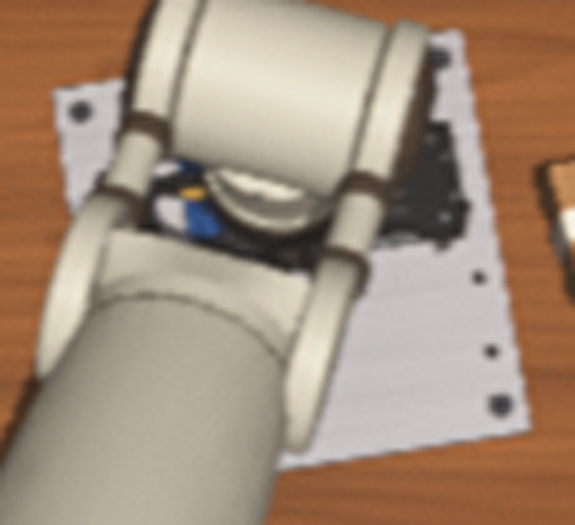

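```bash
python3 - <<'E'
from station import ctrl
from h import *
ctrl.movel(fw(-30,5,.03),v=.12); ctrl.movel(fw(-60,5,.16),v=.3);ctrl.move_pose(fw(-85,30,.29),Rt(180+FY))
for n,b in(('scene',(165,165,315,280)),('wrist',(0,0,512,384)),('top',(185,125,300,230))):
    d=ctrl.get_image(n);np.savez(f'pics/{n}2.npz',**d);c=d['img'][b[1]:b[3],b[0]:b[2]]
    if n=='wrist': cv2.imwrite('pics/wrist2.png',c[:,:,::-1]);continue
    cv2.imwrite(f'pics/{n}2.png',cv2.resize(c[:,:,::-1],None,fx=5,fy=5,interpolation=cv2.INTER_CUBIC))
o=ctrl.get_obs();print(o['t'],fforce(o))
E
```

```text
12.6583 [ 0.9599828  -0.09614723 -0.50916122]
```

View pics/scene2.png

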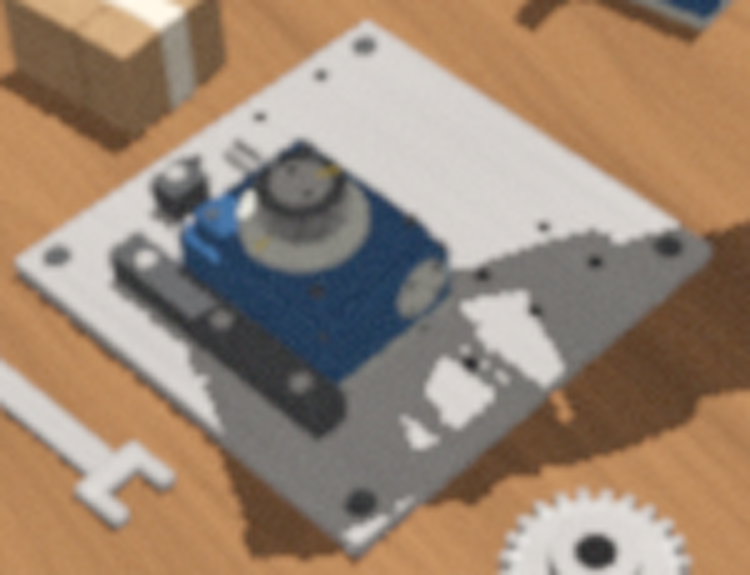

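View pics/wrist2.png

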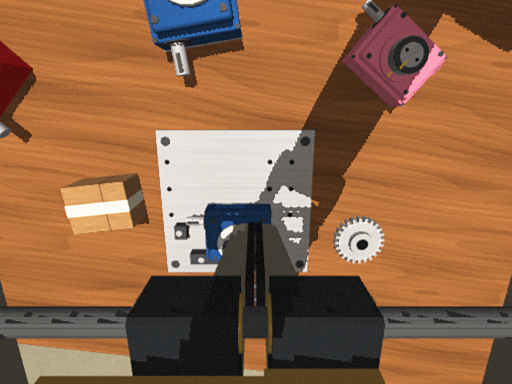

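```bash
python3 - <<'E'
from h import *
S=dict(np.load('pics/scene2.npz'));S0=dict(np.load('pics/scene0.npz'))
for d,p,o in((S0,(404,124),(160,165)),(S,(300,180),(165,165))):
    w=onz(d,((p[0]+.5)/5-.5+o[0],(p[1]+.5)/5-.5+o[1]),.0953);print(w,F2.T@(w[:2]-FC)*1000)
E
```

```text
[ 0.58476214 -0.05079724  0.0953    ] [-13.67827838   4.90381229]
[ 0.63569796 -0.04377463  0.0953    ] [37.73841408  4.58970216]
```

View pics/top2.png

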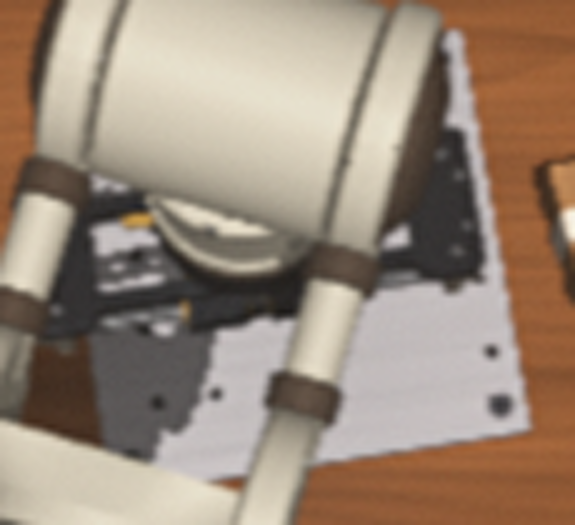

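The box is at the rail: the cap moved 51 mm in x to fixture x ≈ 38–41. Next is the push towards the side stop.

```bash
python3 - <<'E'
from station import ctrl
from h import *
R=Rt(90+FY)
ctrl.move_pose(fw(36,92,.16),R); ctrl.movel(fw(36,92,.03),v=.15)
ctrl.sleep(.1);base=fforce(ctrl.get_obs());print(base)
ctrl.movel(fw(36,68,.03),v=.12)
ctrl.movel(fw(36,33,.03),v=.06)
o=ctrl.get_obs();print(o['t'],fforce(o)-base,ff(o))
log,s=guard(ctrl,(36,33),(36,20),.03,15,base=base,step=1.5);print(log)
o=ctrl.get_obs();print(o['t'],fforce(o)-base,ff(o),o['moment'])
d=ctrl.get_image('scene');b=(165,165,315,280);np.savez('pics/scene3.npz',**d);c=d['img'][b[1]:b[3],b[0]:b[2]]
cv2.imwrite('pics/scene3.png',cv2.resize(c[:,:,::-1],None,fx=5,fy=5,interpolation=cv2.INTER_CUBIC))
E
```

```text
[-0.02924705  0.24530798 -0.71173632]
16.4 [0.17951666 3.71346227 1.77757965] [35.93277826 33.81803059]
[(1.5, 5.5), (3.0, 4.2), (4.5, 4.9), (6.0, 6.6), (7.5, 6.5), (9.0, 7.9), (10.5, 10.4), (12.0, 14.0), (np.float64(13.0), 17.6)]
18.65 [-0.14789863 17.64559282  5.83539602] [35.82251449 25.66888551] [ 3.25003667  0.52498719 -0.02379602]
```

View pics/scene3.png

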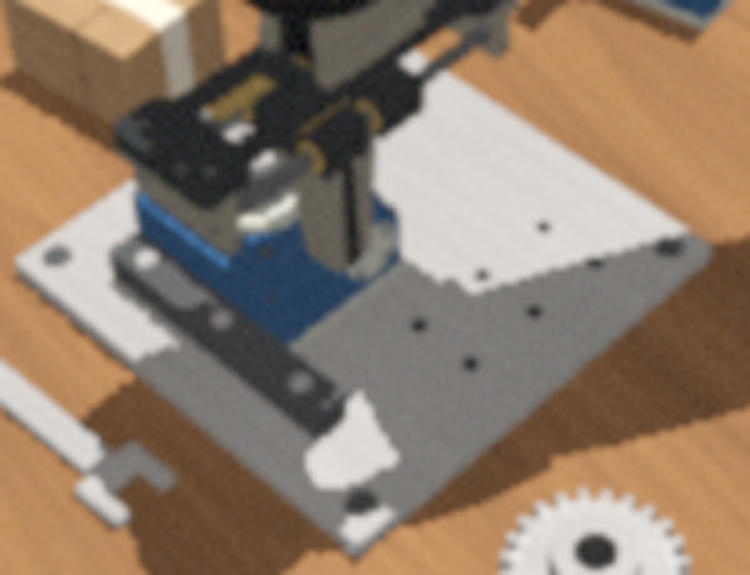

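```bash
python3 - <<'E'
from station import ctrl
from h import *
ctrl.movel(fw(36,45,.03),v=.15);ctrl.movel(fw(20,60,.15),v=.4)
ctrl.move_pose(fw(-45,-30,.14),Rt(180+FY)); ctrl.movel(fw(-35,-30,.03),v=.2)
ctrl.sleep(.1);base=fforce(ctrl.get_obs());print(base)
ctrl.movel(fw(-18,-30,.03),v=.1)
log,s=guard(ctrl,(-18,-30),(-4,-30),.03,15,base=base,step=1.5);print(log)
o=ctrl.get_obs();print(o['t'],fforce(o)-base,ff(o),o['moment'])
ctrl.movel(fw(-35,-30,.03),v=.15);ctrl.movel(fw(-60,-30,.14),v=.4);
ctrl.gripper_to(1.0)
ctrl.move_pose(fw(-55,-30,.30),Rt(180+FY))
d=ctrl.get_image('wrist');np.savez('pics/w4.npz',**d)
cv2.imwrite('pics/w4.png',cv2.resize(d['img'][110:300,140:340][:,:,::-1],None,fx=3,fy=3,interpolation=cv2.INTER_CUBIC))
d=ctrl.get_image('scene');b=(165,165,315,280);np.savez('pics/scene4.npz',**d);c=d['img'][b[1]:b[3],b[0]:b[2]]
cv2.imwrite('pics/scene4.png',cv2.resize(c[:,:,::-1],None,fx=5,fy=5,interpolation=cv2.INTER_CUBIC))
o=ctrl.get_obs();print(o['t'],o['tcp_pos'])
E
```

```text
[-0.31081302  0.03102678 -0.12346153]
[(1.5, -0.3), (3.0, -1.1), (4.5, -0.4), (6.0, 2.4), (7.5, 8.8), (9.0, 11.1), (10.5, 16.0)]
23.8917 [-16.04435749  -0.2698283   12.39487817] [-11.99240685 -29.88758593] [-0.43701322  2.99947407  0.09492366]
26.8167 [ 0.54756736 -0.09079663  0.29666739]
```

View pics/w4.png

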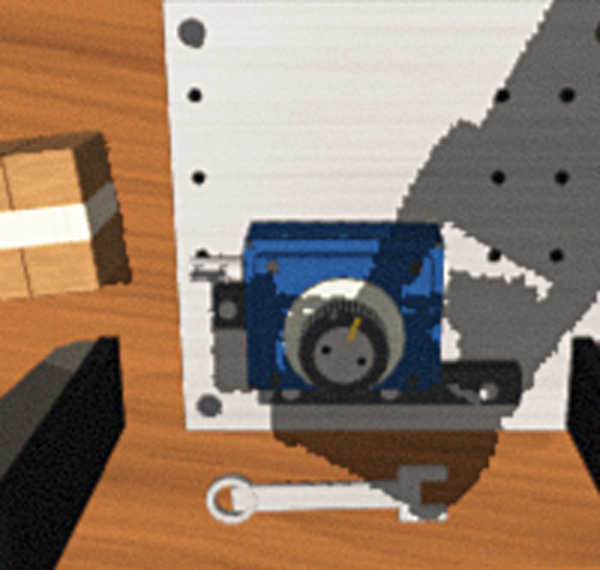

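View pics/scene4.png

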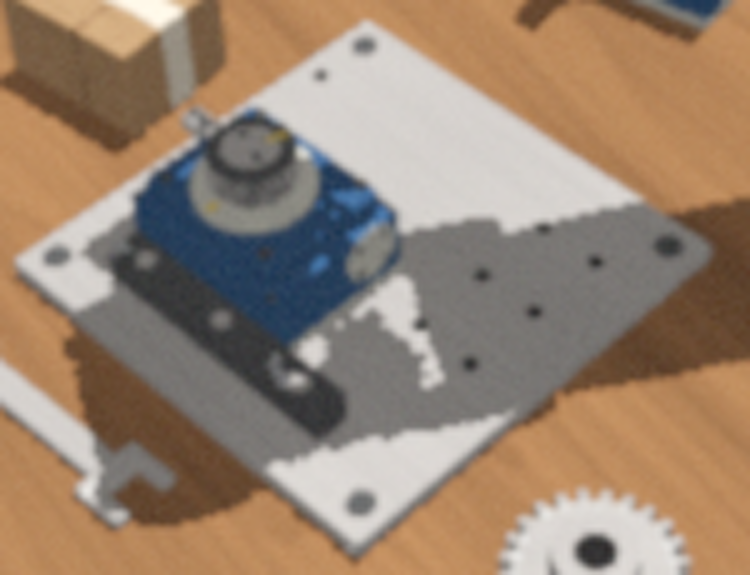

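The gearbox looks home. In w4 its left side meets the stop at (245,305) and its far side meets the rail at (340,390). Both rail pushes stopped at the same TCP x, -12 mm. Next I'll locate the cap.

```bash
python3 - <<'E'
from h import *
W=dict(np.load('pics/w4.npz'));S=dict(np.load('pics/scene4.npz'))
w=(344.5/3-.5+140,356/3-.5+110);s=(248/5-.5+165,148/5-.5+165)
m=(357.5/3-.5+140,320/3-.5+110)
x,r=tri([(W,w),(S,s)]);print(x,r,F2.T@(x[:2]-FC)*1000)
c=onz(W,w,.0953);mk=onz(W,m,.0953);print(c,F2.T@(c[:2]-FC)*1000);v=mk-c;print(np.linalg.norm(v),np.degrees(np.arctan2(v[1],v[0]))-FY)
c2=onz(S,s,.0953);print(c2,F2.T@(c2[:2]-FC)*1000)
# bolts check near: w4 crop (191,32),(209,406)
for p in((191,32),(209,406)):
    q=onz(W,((p[0]+.5)/3-.5+140,(p[1]+.5)/3-.5+110),.0125);print(F2.T@(q[:2]-FC)*1000)
C=cv2.resize(W['img'][200:250,225:285],None,fx=10,fy=10,interpolation=cv2.INTER_CUBIC)
cv2.imwrite('pics/w4cap.png',cv2.convertScaleAbs(C,alpha=1.6)[:,:,::-1])
from station import ctrl
for a in (188,200,170,230):
    q=ctrl.solve_ik([c[0],c[1],.079],Rt(a));print(a,None if q is None else np.round(q,1))
E
```

```text
[ 0.6430121  -0.07731195  0.09519313] [np.float64(0.00028765761109874233), np.float64(0.0002876576110989495)] [ 40.19438512 -29.64794793]
[ 0.64319692 -0.07750819  0.0953    ] [ 40.34932724 -29.86854243]
0.019609892810971224 161.53537127115823
[ 0.6429017  -0.07695875  0.0953    ] [ 40.13549078 -29.28261507]
[-107.75186248 -110.34807542]
[ 108.49241941 -109.92325084]
188 [ -17.5   24.9   84.4   -0.    70.7 -115.5]
200 [ -17.5   24.9   84.4   -0.    70.7 -127.5]
170 [-17.5  24.9  84.4  -0.   70.7 -97.5]
230 [ -17.5   24.9   84.4   -0.    70.7 -157.5]
```

View pics/w4cap.png

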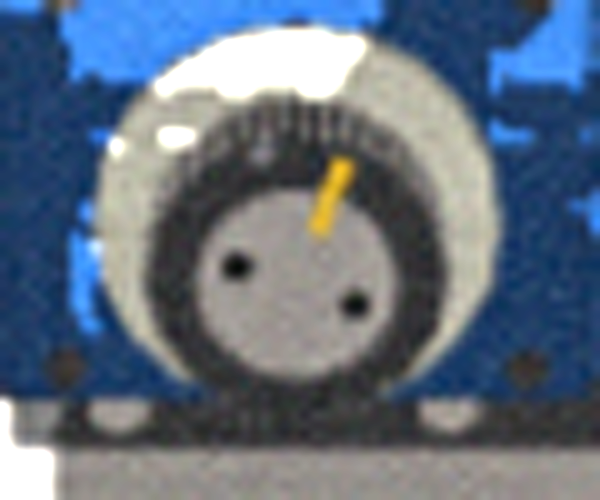

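The cap is at fixture (40.2, -29.8), against a home of (40, -30), and its mark is about 162° from zero. Now I'll grasp the cap.

```bash
python3 - <<'E'
from station import ctrl
from h import *
R=Rt(180+FY);x,y=40.2,-29.8
ctrl.move_pose(fw(x,y,.125),R); ctrl.movel(fw(x,y,.0775),v=.08)
ctrl.sleep(.15);o=ctrl.get_obs();b=fforce(o);print(o['t'],b,o['moment'],ff(o),o['tcp_pos'])
ctrl.gripper_to(0.0)
o=ctrl.get_obs();print(o['t'],fforce(o)-b,o['moment'],ff(o),o['tcp_pos'],o['grip_width']*92)
np.savez('pics/base.npz',f=b,m=o['moment'])
d=ctrl.get_image('wrist');cv2.imwrite('pics/w5.png',d['img'][:,:,::-1])
E
```

```text
28.525 [-0.10145612  0.18436465  0.55860212] [ 0.0086481  -0.06655984  0.00979913] [ 40.76402439 -30.05478811] [ 0.64363394 -0.07763339  0.078305  ]
29.875 [-0.69320994 -0.20618756 -1.01650505] [ 0.08283539 -0.00632316 -0.0103951 ] [ 40.19009341 -29.79512161] [ 0.64302885 -0.07745823  0.07746829] 0.9654487895137356
```

View pics/w5.png

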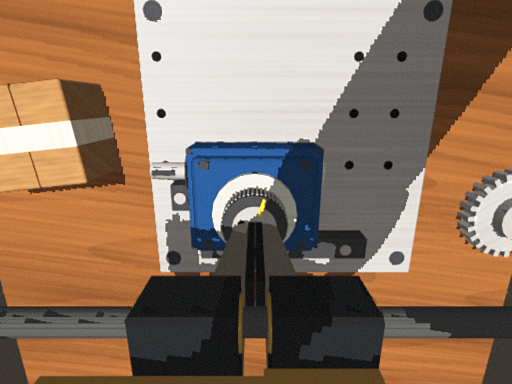

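```bash
python3 - <<'E'
from station import ctrl
from h import *
d=ctrl.get_image('scene');b=(165,110,315,225);c=d['img'][b[1]:b[3],b[0]:b[2]]
cv2.imwrite('pics/scene5.png',cv2.resize(c[:,:,::-1],None,fx=5,fy=5,interpolation=cv2.INTER_CUBIC))
w=ctrl.get_image('wrist');c=w['img'][130:290,160:350]
cv2.imwrite('pics/w5c.png',cv2.resize(cv2.convertScaleAbs(c,alpha=1.4)[:,:,::-1],None,fx=4,fy=4,interpolation=cv2.INTER_CUBIC))
o=ctrl.get_obs();p=np.array(o['tcp_pos']);print(o['t'],o['grip_width'],p)
print('scene',proj(d,p),'wrist tcp',proj(w,p),'wrist grasp',proj(w,p+[0,0,.019]),'cap', proj(w,fw(40.2,-29.8,.0955)))
E
```

```text
30.025 0.006699024429575034 [ 0.64303022 -0.07745666  0.07748807]
scene [214.5536653  199.25331044] wrist tcp [254.53764271 217.52133936] wrist grasp [254.52092233 228.21743246] cap [254.51234566 227.62413157]
```

View pics/scene5.png

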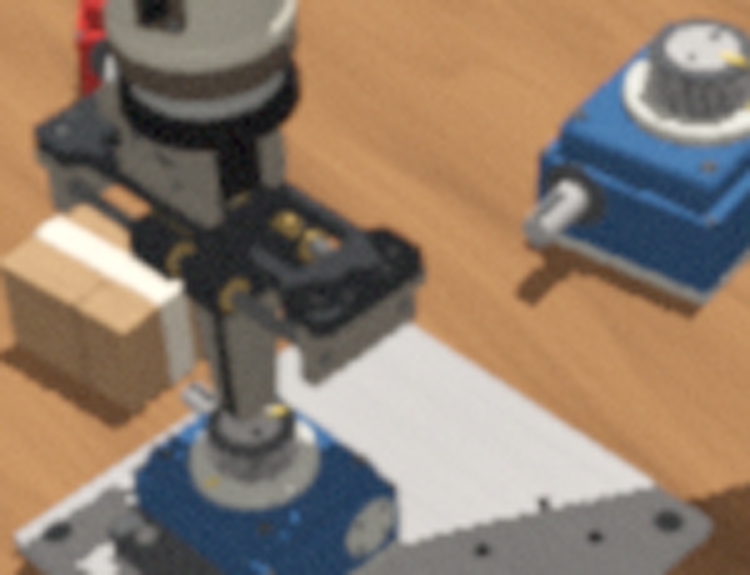

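View pics/w5c.png

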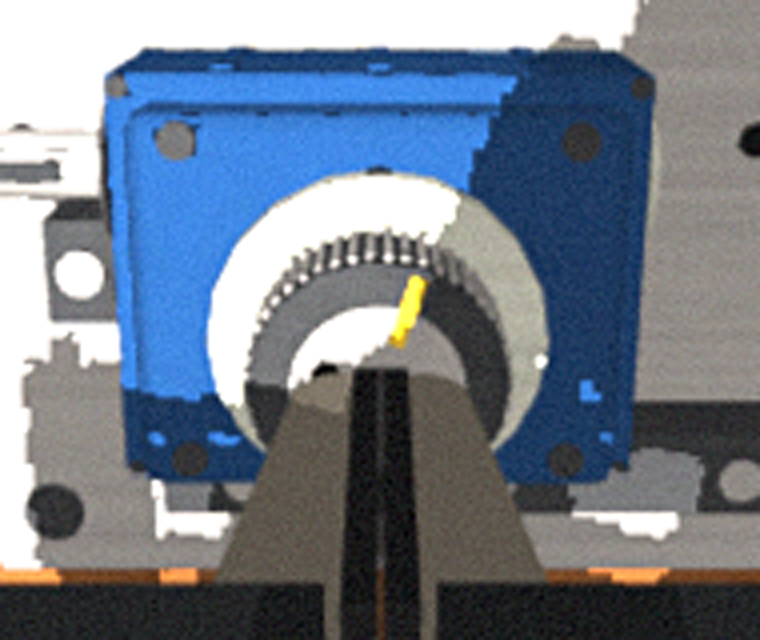

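The gripper shut to 1 mm without catching the cap, so I'll check where the fingertips really are relative to the reported TCP.

```bash
python3 - <<'E'
from h import *
S1=dict(np.load('pics/scene1.npz'))
p=np.array([0.5861979,-0.05017007,0.02972748])
for z in(0,.019,.025,.03,.04): q=proj(S1,p+[0,0,z]);print(z,q,(q-[165,165])*5)
S2=dict(np.load('pics/scene2.npz'));W2=dict(np.load('pics/wrist2.npz'))
p=np.array(fw(-85,30,.29));q=proj(S2,p);print('scene2 tcp',q,'wrist2 tcp',proj(W2,p),proj(W2,p+[0,0,.019]))
x,y=q.astype(int)
c=S2['img'][max(0,y-70):y+40,x-60:x+60];cv2.imwrite('pics/s2tip.png',cv2.resize(c[:,:,::-1],None,fx=5,fy=5,interpolation=cv2.INTER_CUBIC));print('crop off',x-60,max(0,y-70))
E
```

```text
0 [241.13799189 208.54493804] [380.68995946 217.72469021]
0.019 [240.83847188 203.28160143] [379.19235939 191.40800714]
0.025 [240.74232571 201.59206609] [378.71162854 182.96033046]
0.03 [240.6616202  200.17386284] [378.308101   175.86931419]
0.04 [240.49859498 197.30909065] [377.4929749  161.54545326]
scene2 tcp [268.8653863  112.65433974] wrist2 tcp [254.00716553 220.04726233] [254.00064384 231.00482782]
crop off 208 42
```

View pics/s2tip.png

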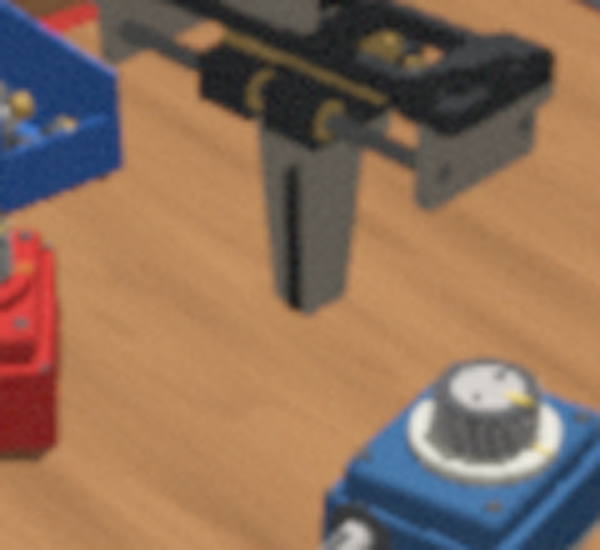

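```bash
python3 - <<'E'
from h import *
W2=dict(np.load('pics/wrist2.npz'));S2=dict(np.load('pics/scene2.npz'))
c=cv2.resize(cv2.convertScaleAbs(W2['img'][205:285,200:310],alpha=1.8),None,fx=6,fy=6,interpolation=cv2.INTER_CUBIC);cv2.imwrite('pics/w2tip.png',c[:,:,::-1])
c=cv2.resize(cv2.convertScaleAbs(S2['img'][70:115,255:290],alpha=1.5),None,fx=12,fy=12,interpolation=cv2.INTER_CUBIC);cv2.imwrite('pics/s2tip2.png',c[:,:,::-1])
# camera pose in world implies tool? 
R,t=W2['R'],W2['t'];print('cam',-R.T@t, 'tcp cmd',fw(-85,30,.29))
E
```

```text
cam [ 0.43271348 -0.04729752  0.48769549] tcp cmd [np.float64(0.5105901523616726), np.float64(-0.03613017243773482), 0.29]
```

View pics/w2tip.png

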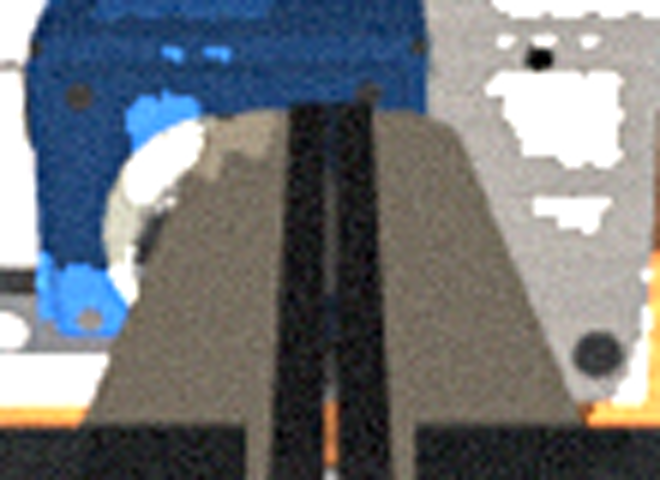

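View pics/s2tip2.png

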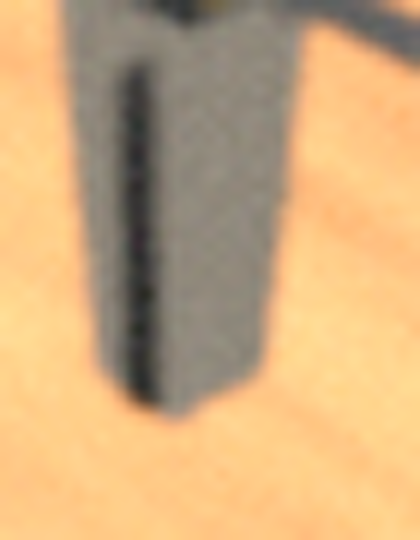

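```bash
python3 - <<'E'
from h import *
from scipy.optimize import brentq
W=dict(np.load('pics/wrist2.npz'));S=dict(np.load('pics/scene2.npz'))
p=np.array(fw(-85,30,.29));tx=Rt(180+FY)[:,0]
for w in(0,.006,.010):
  for n,d,sg,r in(('wrist',W,1,222.),('scene',S,-1,103.7)):
    g=lambda h:proj(d,p+sg*w*tx+[0,0,h])[1]-r
    print(w,n,brentq(g,-.05,.09))
E
```

```text
0 wrist 0.0036440767622225013
0 scene 0.022359812457885427
0.006 wrist 0.01844336327817743
0.006 scene 0.025257925093069074
0.01 wrist 0.02830955428880349
0.01 scene 0.027190000183004208
```

Both views put the real fingertips about 28 mm behind the reported TCP. That explains shutting above the cap, and that the pushes bore on the upper casing. The box was still measured home. I'll take the tip at TCP + 28 mm, reopen, and descend with the force guarded.

```bash
python3 - <<'E'
from station import ctrl
from h import *
x,y=40.2,-29.8
ctrl.gripper_to(1.0)
b=fforce(ctrl.get_obs())
for z in(.066,.058,.052):
    ctrl.movel(fw(x,y,z),v=.08);o=ctrl.get_obs();f=fforce(o)-b;print(z,f.round(2),o['tcp_pos'][2])
    if abs(f[2])>5: print('contact');break
ctrl.sleep(.1);o=ctrl.get_obs();b=fforce(o);m=np.array(o['moment']);print(b,m,ff(o))
np.savez('pics/base.npz',f=b,m=m)
ctrl.gripper_to(0.0)
o=ctrl.get_obs();print(o['t'],fforce(o)-b,o['moment']-m,ff(o),o['tcp_pos'],o['grip_width']*92)
d=ctrl.get_image('wrist');cv2.imwrite('pics/w6.png',d['img'][110:300,130:380][:,:,::-1].repeat(3,0).repeat(3,1))
d=ctrl.get_image('scene');c=d['img'][110:225,165:315];cv2.imwrite('pics/scene6.png',cv2.resize(c[:,:,::-1],None,fx=5,fy=5,interpolation=cv2.INTER_CUBIC))
E
```

```text
0.066 [ 0.31 -0.69 -0.39] 0.06463588109770915
0.058 [ 1.74 -0.59  0.35] 0.05710753301898367
0.052 [ 0.06 -0.11 -0.42] 0.05144934053499248
[ 0.1383055  -0.42313862  0.54191654] [0.06199414 0.00100627 0.01074976] [ 40.23554276 -29.81178078]
33.0833 [-1.12854881 -1.22509873 -0.41884177] [-0.37577052 -0.05884351 -0.00207633] [ 40.22703361 -30.18210199] [ 0.6431206  -0.07783599  0.05204848] 43.413043058754724
```

View pics/w6.png

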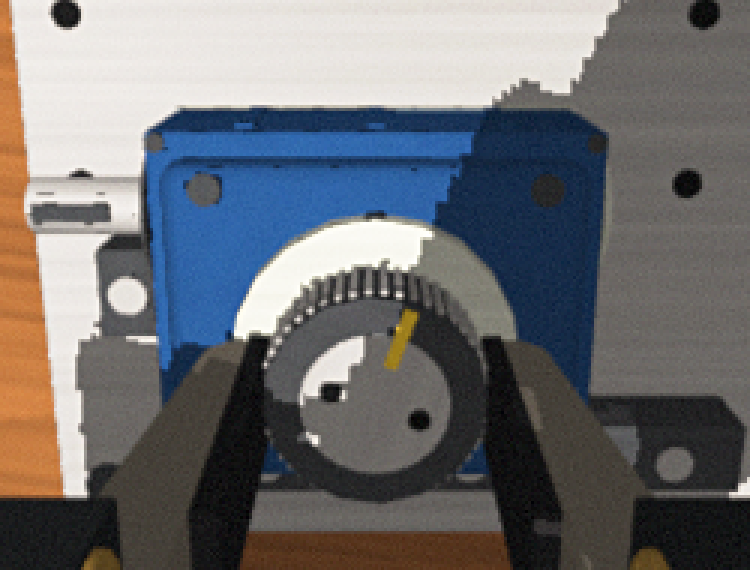

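View pics/scene6.png

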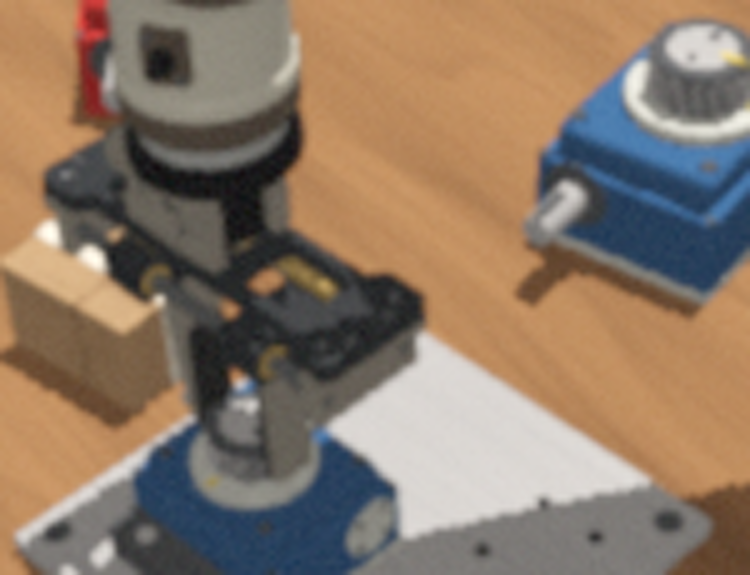

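The cap is gripped (43.4 mm) with the gearbox still against both stops. Next is a light push towards the stops and screwing down clockwise while following the thread.

```bash
cat >> h.py <<'E'
def yaw(o): R=np.array(o['ee_rot']); return np.degrees(np.arctan2(R[1,0],R[0,0]))
E
python3 - <<'E'
from station import ctrl
from h import *
B=np.load('pics/base.npz');b,m=B['f'],B['m']
x,y=41.3,-31.2;z0=.052;Y0=180+FY
ctrl.movel(fw(x,y,z0),v=.03)
def show(a):
    o=ctrl.get_obs();mz=o['moment'][2]-m[2];print(a,'t',round(o['t'],2),'f',(fforce(o)-b).round(1),'mz',round(mz,3),'yaw',round(yaw(o),2),'xy',ff(o).round(2),'z',round(o['tcp_pos'][2],4),'w',round(o['grip_width']*92,1));return mz
show(0)
for a in (15,40,70,100,130,148):
    ctrl.move_pose(fw(x,y,z0-.003*a/360),Rt(Y0-a)); mz=show(a)
    if abs(mz)>.25: break
E
```

```text
0 t 33.43 f [-6.   2.3  3.8] mz -0.056 yaw -171.79 xy [ 40.24 -30.18] z 0.052 w 43.6
15 t 33.79 f [-4.4  1.1  2.8] mz -0.129 yaw 173.22 xy [ 40.22 -30.48] z 0.0519 w 43.1
40 t 34.29 f [-5.1  0.3  3.8] mz -0.097 yaw 148.22 xy [ 40.01 -30.93] z 0.0517 w 43.2
70 t 34.86 f [-7.1 -0.2  4.4] mz -0.089 yaw 118.22 xy [ 39.59 -31.26] z 0.0514 w 43.2
100 t 35.42 f [-9.3  1.   5.7] mz -0.065 yaw 88.23 xy [ 39.07 -31.31] z 0.0512 w 43.3
130 t 35.99 f [-11.1   1.2   5.9] mz -0.035 yaw 58.23 xy [ 38.65 -31.09] z 0.0509 w 43.3
148 t 36.39 f [-9.9  0.1  7.5] mz -0.039 yaw 40.23 xy [ 38.46 -30.84] z 0.0508 w 43.2
```

```bash
python3 - <<'E'
from h import *
A=np.array([0,15,40,70,100,130,148]);P=np.array([[40.24,-30.18],[40.22,-30.48],[40.01,-30.93],[39.59,-31.26],[39.07,-31.31],[38.65,-31.09],[38.46,-30.84]])
M=[];r=[]
for a,p in zip(A,P):
    t=np.radians(180-a);c,s=np.cos(t),np.sin(t);M+=[[1,0,c,-s],[0,1,s,c]];r+=list(p)
q,res,_,_=np.linalg.lstsq(np.array(M),np.array(r),rcond=None);print('C',q[:2],'e',q[2:],'rms',np.sqrt(res/14))
E
```

```text
C [ 39.23259864 -30.28894225] e [-1.00315142 -0.0480004 ] rms [0.03224325]
```

The TCP path fits a circle to 0.03 mm: the grasp is 1.0 mm eccentric and the cap axis stayed still. I'll compensate for that and approach the bottom in small steps.

```bash
cat >> h.py <<'E'
C0=np.array([39.23,-30.29]);E0=np.array([-1.0,-.05])
def cmd(a,bx=1.2,by=-1.0):
    t=np.radians(180-a);R=np.array([[np.cos(t),-np.sin(t)],[np.sin(t),np.cos(t)]]);p=C0+R@E0+[bx,by];return fw(p[0],p[1],.052-.003*min(a,164)/360),Rt(180+FY-a)
E
python3 - <<'E'
from station import ctrl
from h import *
B=np.load('pics/base.npz');b,m=B['f'],B['m']
def show(a):
    o=ctrl.get_obs();mz=o['moment'][2]-m[2];print(a,'t',round(o['t'],2),'f',(fforce(o)-b).round(1),'mz',round(mz,3),'dyaw',round((yaw(o)-(180+FY-a)+180)%360-180,2),'xy',ff(o).round(2),'z',round(o['tcp_pos'][2],4),'w',round(o['grip_width']*92,1));return mz
ctrl.move_pose(*cmd(150));ref=show(150)
for a in list(np.arange(153,186,3)):
    ctrl.move_pose(*cmd(a)); mz=show(a)
    if abs(mz-ref)>.2: break
E
```

```text
150 t 36.64 f [-6.7  3.3  4.4] mz -0.099 dyaw 0.03 xy [ 38.15 -30.82] z 0.0507 w 42.7
153 t 36.89 f [-5.1  2.3  4.8] mz -0.066 dyaw 0.03 xy [ 38.13 -30.78] z 0.0507 w 43.0
156 t 37.14 f [-7.2  2.8  4.3] mz -0.093 dyaw 0.03 xy [ 38.11 -30.72] z 0.0507 w 43.1
159 t 37.39 f [-7.   2.7  5. ] mz -0.046 dyaw 0.03 xy [ 38.08 -30.65] z 0.0507 w 42.9
162 t 37.64 f [-6.2  2.7  4.2] mz 0.305 dyaw 0.09 xy [ 38.03 -30.61] z 0.0506 w 43.2
```

```bash
python3 - <<'E'
from station import ctrl
from h import *
B=np.load('pics/base.npz');b,m=B['f'],B['m']
def show(a):
    o=ctrl.get_obs();mz=o['moment'][2]-m[2];print(a,'t',round(o['t'],2),'f',(fforce(o)-b).round(1),'mz',round(mz,3),'yaw',round(yaw(o),2),'xy',ff(o).round(2),'w',round(o['grip_width']*92,1));return mz
show(162)
ctrl.move_pose(*cmd(163.5));show(163.5);ctrl.sleep(.1);show(163.5)
d=ctrl.get_image('wrist');np.savez('pics/w7.npz',**d);cv2.imwrite('pics/w7.png',cv2.convertScaleAbs(d['img'][100:300,120:390],alpha=1.2)[:,:,::-1].repeat(3,0).repeat(3,1)[:,:800])
d=ctrl.get_image('scene');np.savez('pics/scene7.npz',**d);c=d['img'][165:280,165:315];cv2.imwrite('pics/scene7.png',cv2.resize(c[:,:,::-1],None,fx=5,fy=5,interpolation=cv2.INTER_CUBIC))
E
```

```text
162 t 37.64 f [-6.2  2.7  4.2] mz 0.305 yaw 26.29 xy [ 38.03 -30.61] w 43.2
163.5 t 37.89 f [-6.1  2.3  4.8] mz 0.757 yaw 24.87 xy [ 38.   -30.59] w 43.3
163.5 t 37.99 f [-6.1  3.1  5.1] mz 0.783 yaw 24.87 xy [ 38.  -30.6] w 43.2
```

View pics/w7.png

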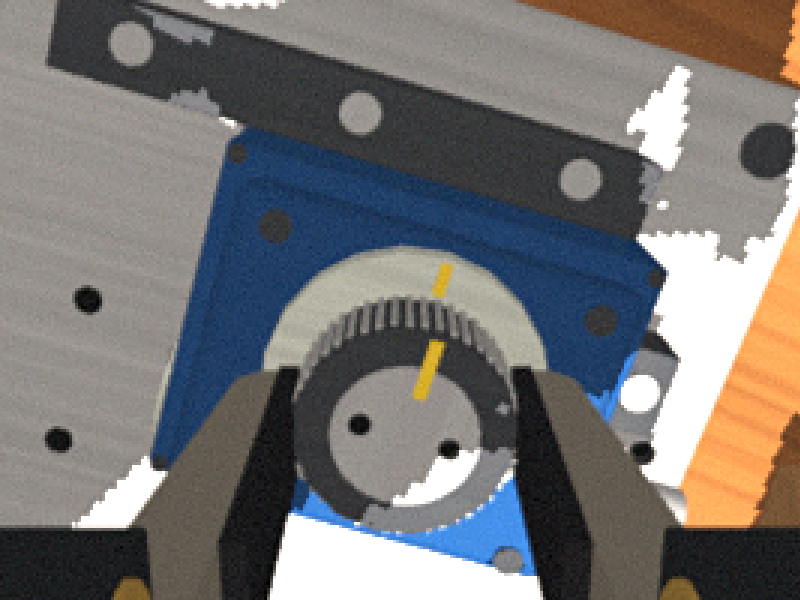

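View pics/scene7.png

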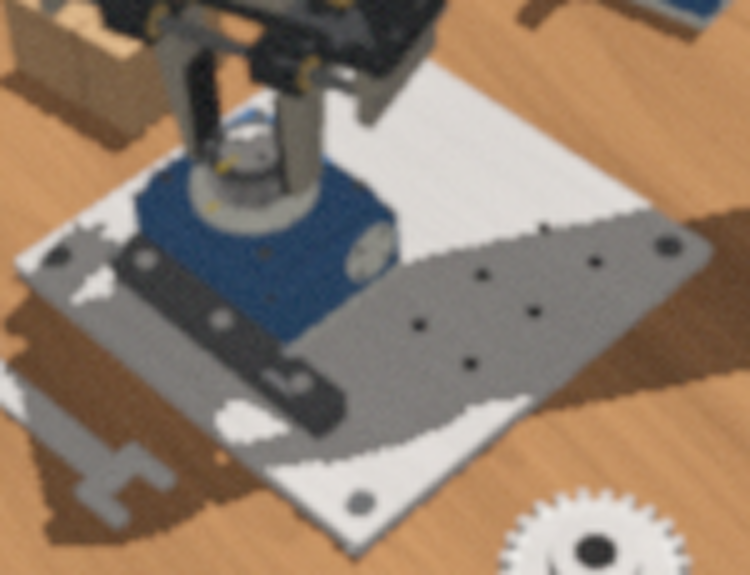

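The cap is bottomed out: the torque rose steeply to 0.78 N m and the cap mark at (430,370) lines up with the boss mark at (443,280). Contact, with windup taken out, is at tool turn ≈160.7°, so I'll back off to 70.5°.

```bash
python3 - <<'E'
from station import ctrl
from h import *
B=np.load('pics/base.npz');b,m=B['f'],B['m']
def show(a):
    o=ctrl.get_obs();mz=o['moment'][2]-m[2];print(a,'t',round(o['t'],2),'f',(fforce(o)-b).round(1),'mz',round(mz,3),'yaw',round(yaw(o),2),'xy',ff(o).round(2),'z',round(o['tcp_pos'][2],4),'w',round(o['grip_width']*92,1));return mz
for a in(150,130,110,90,76,70.5):
    ctrl.move_pose(*cmd(a)); show(a)
ctrl.sleep(.2);show(70.5)
d=ctrl.get_image('wrist');np.savez('pics/w8.npz',**d);cv2.imwrite('pics/w8.png',cv2.convertScaleAbs(d['img'][100:300,120:386],alpha=1.2)[:,:,::-1].repeat(3,0).repeat(3,1))
d=ctrl.get_image('scene');np.savez('pics/scene8.npz',**d);c=d['img'][165:280,165:315];cv2.imwrite('pics/scene8.png',cv2.resize(c[:,:,::-1],None,fx=5,fy=5,interpolation=cv2.INTER_CUBIC))
E
```

```text
150 t 38.43 f [-5.9  3.3  5.5] mz 0.037 yaw 38.27 xy [ 38.14 -30.8 ] z 0.0507 w 43.3
130 t 38.86 f [-6.2  2.3  4.9] mz 0.093 yaw 58.27 xy [ 38.41 -31.11] z 0.0509 w 43.0
110 t 39.28 f [-6.1  2.7  5. ] mz 0.077 yaw 78.27 xy [ 38.75 -31.29] z 0.0511 w 43.0
90 t 39.71 f [-7.2  2.   4.8] mz 0.055 yaw 98.26 xy [ 39.13 -31.36] z 0.0512 w 43.1
76 t 40.05 f [-5.1  1.9  3.5] mz 0.076 yaw 112.27 xy [ 39.41 -31.33] z 0.0513 w 43.0
70.5 t 40.3 f [-5.   3.2  3.6] mz 0.103 yaw 117.77 xy [ 39.49 -31.29] z 0.0513 w 42.9
70.5 t 40.5 f [-6.   2.9  3.6] mz 0.076 yaw 117.75 xy [ 39.51 -31.34] z 0.0514 w 43.3
```

View pics/w8.png

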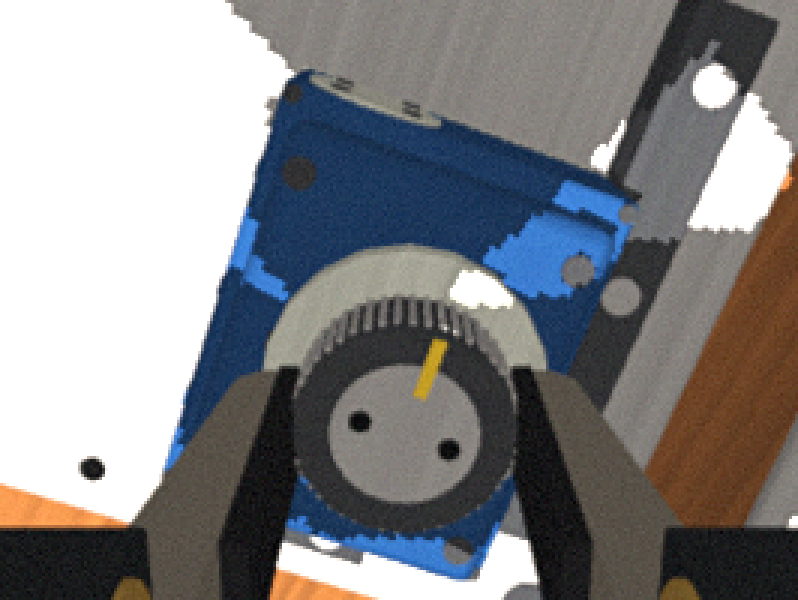

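View pics/scene8.png

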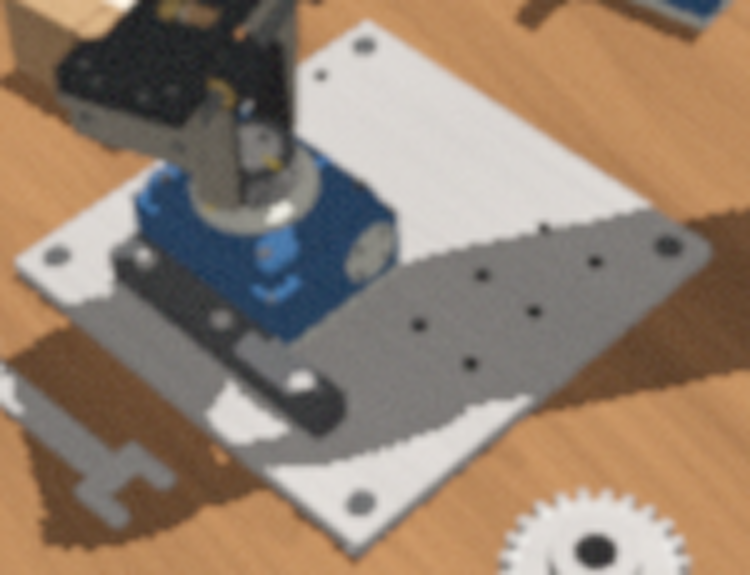

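Grip and marks look right: the cap hasn't slipped in the jaws. I'll check squareness and position of the casing numerically before handing in.

```bash
python3 - <<'E'
from h import *
f=lambda p,o=(120,100):((p[0]+.5)/3-.5+o[0],(p[1]+.5)/3-.5+o[1])
ang=lambda v:np.degrees(np.arctan2(v[1],v[0]))
for n,o,cs,rl in(('w4',(140,110),[(266,379),(412,379)],[(291,393),(487,392)]),('w7',(120,100),[(275,226),(601,320)],[(131,44),(580,180)]),('w8',(120,100),[(578,270),(459,550)],[(715,87),(621,297)])):
    d=dict(np.load(f'pics/{n}.npz'))
    c=[onz(d,f(p,o),.0685)for p in cs];r=[onz(d,f(p,o),.0325) for p in rl]
    fx=lambda q:(F2.T@(q[:2]-FC)*1000).round(1).tolist()
    print(n,[fx(q) for q in c],[fx(q) for q in r],'rel yaw',round((ang(c[1]-c[0])-ang(r[1]-r[0])+90)%180-90,2),'len',np.linalg.norm(c[1]-c[0])*1000)
for n in('w7','w8'):
    d=dict(np.load(f'pics/{n}.npz'));z=.094 if n=='w7' else .09475
    c=onz(d,f((404,434)),z);mk=onz(d,f((439,342)),z);v=mk-c;print(n,(F2.T@(c[:2]-FC)*1000).round(1),'mark',round(ang(v)-FY,1))
E
```

```text
w4 [[65.1, -70.4], [65.1, 5.5]] [[90.4, -59.9], [89.8, 51.1]] rel yaw -0.32 len 75.91797536814323
w7 [[66.1, 5.7], [66.1, -66.2]] [[89.1, 51.7], [89.0, -60.2]] rel yaw 0.11 len 71.91251080396052
w8 [[66.1, 6.1], [66.1, -65.8]] [[89.5, 51.8], [89.3, -4.2]] rel yaw 0.24 len 71.8766138793262
w7 [ 40.5 -30. ] mark -2.4
w8 [ 39.9 -29.9] mark 90.5
```

```bash
python3 - <<'E'
from station import ctrl
o=ctrl.get_obs();print(o['t'],o['grip_width']*92,o['ft_force'])
ctrl.close_job()
E
```

```text
40.6 43.20776935074033 [-6.25219932  1.69893348  4.37317143]
the job is handed in; nothing more can be done
```

I pushed the gearbox home, screwed the end cap down until it bottomed out, backed it off a quarter turn, and handed in at 40.6 s with the cap still gripped. No verdict is reported.

**Gearbox position:** In the last picture the cap axis is at fixture (39.9, -29.9) mm, against a home of (40, -30). The casing is within about 0.3° of parallel to the rail. The arm was still pushing it lightly towards both stops, about 6 N towards the rail and 2–3 N towards the side stop.

**Cap setting:** At the bottom the torque rose to 0.78 N m and the cap mark lined up with the boss mark. The tool turned back 92.9°, of which about 2.5° was windup, leaving about 90.5° at the cap. The mark now reads +90.5° in the fixture frame. The bottomed reading was -2.4°, so the mark readings alone would give 93°. I trust the torque and windup figure more.

**What went wrong or disagreed:**
- **First grip missed:** the jaws shut above the cap, because the cameras put the real fingertips about 28 mm behind the reported TCP. I corrected for this and the second grip held, at 43 mm on the 44 mm cap.
- **Pushes bore higher than intended:** the same offset meant the fingers pushed on the upper casing. The pictures afterwards still showed the box home.
- **Grip 1 mm off-centre:** the cap sits about 1 mm off-centre in the jaws, and I allowed for that while turning.

I never touched the gear, the carton or the wrench.

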